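# Set the spring finger of an omelette hold-down

### The arm

A 6-joint arm with a two-finger parallel gripper is mounted at the origin on a cart in front of the work surface, level with it; the furniture and walls round the work are solid. World frame = base frame: x ahead of the robot, y to its left, z up, the work surface at z = 0. Lengths are in m, angles in degrees, forces in N, time in s.
With the tool pointing down it reaches from about 0.4 to 0.825 m from the base axis. Payload 7 kg.
Tool frame: the origin (TCP) lies on the centre line of the jaws, within the pads' length; the fingertips stand 19 mm ahead of it and the grasp point (between the pads) is the TCP (r.tip_extent is the distance from the TCP to the fingertips, in m); z points along the fingers, y is the line along which they close (so a half turn about z gives the same grasp; the last joint's range is limited). The gripper opens to 88 mm and grips with 3 to 60 N. Pads are 19 mm wide; open, the fingers measure 130 mm over their backs; the gripper's body (78 mm by 193 mm) begins 47 mm behind the grasp point.
Start: joints at [86.236, 20.546, 0.682, 0, -70.136, -16.507], TCP at [0.234, 0.633, 0.218] pointing down, gripper open.
Joint ranges: [-176.03, 176.03], [-82.01, 121.73], [-58.28, 71.71], [-173.87, 95.51], [-174.79, -0.11], [-173.66, 173.66]. Speed limits (degrees/s): [136.94, 136.94, 172.46, 180, 180, 180].

### API

Orientations are given as [roll, pitch, yaw] about the fixed x, y, z axes, in that order (R = Rz(yaw) Ry(pitch) Rx(roll)).
In Python, from plant import r gives the robot as it stands. The module is installed in compiled form; this text tells all that it offers.
- The arm moves only by the tool jog_arm, never from a script. Its argument "deltas" is a list that holds one entry, the list of rows, each a list of 5 numbers: the opening, from -1 (shut) to 1 (fully open), then the shift along the world's x, y, z in cm, then the turn about the world's z in rad. In form: [[[claw, dx, dy, dz, turn], ...]]. A call has 1 to 8 rows; each row shifts and turns the commanded pose from where the row before left it; what a row does not reach is not made up. A row lasts 1/8 s, in which the tool goes at most 62.5 mm and 10.7 degrees, less where a joint would pass 70% of its speed; a pose out of reach is approached as far as the arm can. A call with a gripper value outside its range is refused whole. The fingers move at their own pace and stop on an object; "force" is the grip in N (left out, the last holds). Time passes only in rows, so rows that do not move let the fingers close. It gives the time, the measured TCP pose, the force, the opening and the grip force at its end, in the units of the state.
- r.get_state(): the state, without advancing time (a new reading comes with each control period).
- r.capture(name): name is "scene" or "side" or "wrist"; returns the picture (420x560x3 uint8, blue, green, red); there is no depth.
- r.camera_info(name): a dict with "fx", "fy", "cx", "cy" (pixels), "view" (4x4, takes a point from world to camera coordinates). Camera axes: x right, y up, looking along -z (the intrinsics and any distortion apply to the point x, -y, -z); pixel columns grow to the right and rows downward; lengths in m; the calibration is good to about 2 mm. A picture is of the moment at which its call begins: read the wrist's pose just before it. camera_info takes no time and is no camera call; for the wrist camera it gives the pose at the moment of the call.
- r.close_job(): hands the job in; it is judged then, once.
The state is a dict: "time_s": time; "joints": joint angles; "qd": joint speeds; "joint_torque": joint torques, N m; "tcp_pos": TCP position; "eef_rot": TCP orientation; "contact_force": force on the tool from outside, world axes, zero at the start; "moment": the same for the moment, N m; "gripper_width": finger opening in m; "gripper_force": force on a finger pad.
Only numpy, scipy, OpenCV 4.12 (cv2) and the standard library are available. Lean on these libraries where they do the work, as an engineer would, in place of code of your own. Each camera call takes 0.05 s, during which the arm holds its last target. There are 200 camera calls.

### The job

The two stop studs of the omelette cutter's hold-down jig were re-set for another slab thickness, and the spring finger that presses the slab is now too slack. Press its free tip gently straight down until its foot just rests on both studs to feel how slack it is, then slide the rider by its knob towards the tip until bringing the foot down to the studs takes about 8 newtons (between 7 and 9). Finish with such a check press, held steady on the studs for half a second, then let the finger spring back up; never press the finger with 20 newtons or more, and leave the things around the jig where they are.

Things in the scene. Friction and masses are not known exactly. Their poses are not given: they have to be found in the camera images.
- jig: Hold-down jig, fixed: aluminium base 300 x 130 x 10 mm, origin at the centre of its underside; x from the clamp block (x -141 to -85 mm, 93 mm high) to the free tip, z up. Leaf: steel, 25 mm wide, mid-plane at z 73 mm, free from x -85 to the foot at x 75 mm. White bed (top z 18 mm) under the tip. Fence at y 54 to 63 mm up to z 48 mm: keep the fingers near y = 0 when low.
- finger_tip: Last 20 mm of the leaf with the white foot, a crossbar 24 x 110 x 10 mm (jig x, y, z) under the tip. Origin 20 mm before the foot's centre line, on the leaf's mid-plane; x along the leaf, z up. Foot's underside 11 mm below the mid-plane (z 62 mm at rest). The tip floats lengthwise on the leaf by up to 2 mm (light spring), which follows a straight press; the leaf springs back up.
- press_pad (a point): Centre of the top of the small steel plate (24 x 25 mm) on the tip, where the tip is to be pressed; 75.5 to 76.5 mm above the table at rest, 14.5 mm above the foot's underside; axes as finger_tip.
- stops: Pair of upright stop studs (one part) with soft rubber caps of 17 mm diameter, 40 mm either side of the leaf, straight below the foot. Origin midway between them at the height of the cap tops, 48 to 54 mm above the table: the foot travels about 8 to 14 mm before it rests on them. The rubber gives roughly 0.15 mm per newton, far stiffer than the leaf.
- knob_grip (a point): Grip point of the rider, on the axis of its black upright round knob, 22 mm in diameter, z 101 to 121 mm; the point is 109 mm above the table. Pinch it from above; the steel bridge below the knob has its top at z 97 mm. The rider straddles the leaf and carries it on a cross roller from below: the leaf's fulcrum.
- rider (a joint): Travel of the rider along the leaf, m: 0 at the clamp end (roller 25 mm from the clamp face), 0.070 at the tip end (jig +x). About 4 N of friction; it stays where it is left. Nearer the tip the leaf is stiffer: roughly 2.5 % more force at the studs per mm. It starts slack, at 0.003 to 0.015; the right place is 0.03 to 0.065, depending on stud height.
- dough_scraper: bystander: dough scraper, steel blade with wooden grip, 85 x 138 x 20 mm, lies in front of the jig
- measure_cup: bystander: steel measuring cup, 78 x 111 x 79 mm, behind the jig
- vat: bystander: small stainless vat with an omelette bite in it, 122 x 171 x 52 mm, behind the jig
- pen: bystander: white and green marker pen, 135 mm, in front of the jig

How it is judged:
By the outcome, as a careful person would: the job done as asked, in the order asked, and still so for the second after the job is handed in, with the robot touching nothing.
It also fails if it takes over 72 s, if anything falls off the work surface, if the arm or the gripper's body presses on something with over 40 N, if the wrist force passes 120 N, or if a joint passes its speed limit or range.

## Working session

There is one attempt and no reset: what is moved stays moved. The work goes in short steps, Python scripts to look and compute and a tool call to move; the robot and the scene stay as the last step left them, time stands still between calls to the robot, and variables do not carry over. Pictures are saved under pics/ and viewed, at most 10 in all, crops included, and the job is handed in when it is done.

Besides the shell and the picture viewer there is one more tool, called after ">>>" as name(argument=value, ...), one argument or row to a line, values as JSON. jog_arm: Moves the arm, as the interface text tells. Its arguments: {"type":"object","properties":{"deltas":{"type":"array"},"force":{"type":"number"}},"required":["deltas"]}

```bash
mkdir -p pics; python3 - <<'E'
from plant import r
import cv2,json
print(r.get_state(), r.tip_extent)
for n in("scene","side","wrist"):
    i=r.camera_info(n); print(n,i)
    cv2.imwrite(f"pics/{n}0.png",r.capture(n))
a=cv2.imread("pics/scene0.png");
E
```

```text
{'time_s': 0.0, 'joints': array([ 8.62359937e+01,  2.05918640e+01,  6.32946795e-01, -1.83869622e-02,
       -7.01376116e+01, -1.65066054e+01]), 'qd': array([-0.04017797, -0.06637482,  0.00677255,  0.10111923,  0.05891412,
       -0.06826936]), 'joint_torque': array([-2.83019544e-04, -5.82716095e+01,  2.93039292e+01,  6.99648678e+00,
        6.81288730e-03, -1.68359693e-04]), 'tcp_pos': array([0.23372188, 0.63269244, 0.21711705]), 'eef_rot': array([ 1.79902538e+02, -1.08562672e-02, -2.02768642e+01]), 'contact_force': array([-0.25908559,  0.03831852,  0.2546079 ]), 'moment': array([ 0.00034791, -0.05465089,  0.03141274]), 'gripper_force': 0.0, 'gripper_width': 0.08733784702823735} 0.019
scene {'fx': 476.17728627261, 'fy': 476.17728627261, 'cx': 282.6554883734887, 'cy': 210.74913886515986, 'view': array([[ 0.59817724, -0.80110245, -0.02046609, -0.12872077],
       [ 0.49315478,  0.34786443,  0.7973636 , -0.40817152],
       [-0.6316505 , -0.48705771,  0.60315208, -0.61058587],
       [ 0.        ,  0.        ,  0.        ,  1.        ]])}
side {'fx': 481.0098459593884, 'fy': 481.0098459593884, 'cx': 279.63012088972664, 'cy': 215.01897148247156, 'view': array([[ 0.99438733, -0.10521701, -0.01110033, -0.52988769],
       [ 0.0740599 ,  0.6172959 ,  0.78323745, -0.22536668],
       [-0.07555772, -0.77966349,  0.62162358, -0.69928103],
       [ 0.        ,  0.        ,  0.        ,  1.        ]])}
wrist {'fx': 378.00195496486987, 'fy': 378.00195496486987, 'cx': 278.83209478922555, 'cy': 207.89356257251075, 'view': array([[-0.34697048, -0.93787511,  0.00132884,  0.67280667],
       [ 0.907436  , -0.33606679, -0.25222812,  0.03144975],
       [ 0.23700505, -0.08630987,  0.96766689, -0.3892418 ],
       [ 0.        ,  0.        ,  0.        ,  1.        ]])}
```

View pics/scene0.png

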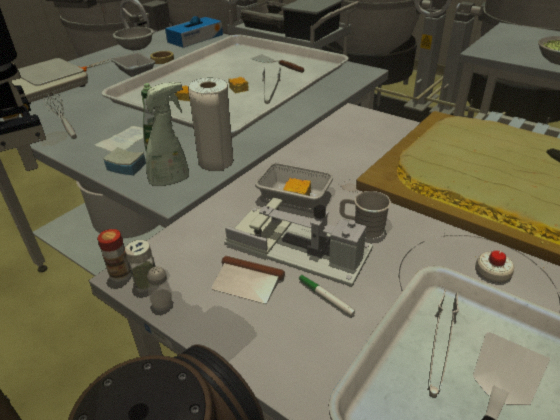

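View pics/side0.png

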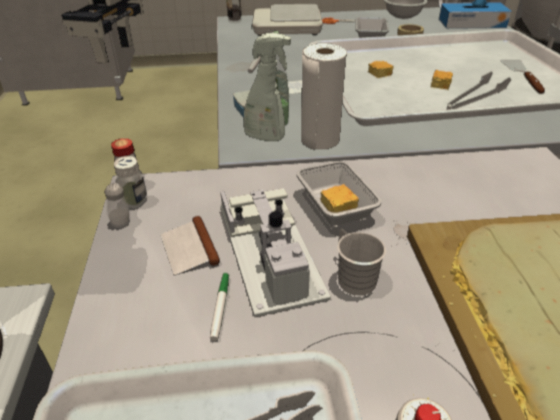

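View pics/wrist0.png

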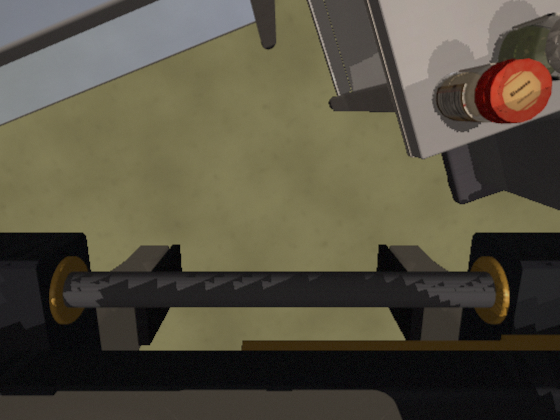

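The jig lies in scene at about (300,245), with the clamp block at (350,245) and the tip at (262,215). In side the clamp is at (287,275), the knob at (276,218) and the tip at (262,197). The wrist camera doesn't see the jig. I'll enlarge both views.

```bash
python3 - <<'E'
import cv2,numpy as np
a=cv2.imread("pics/scene0.png")[180:290,215:385]; b=cv2.imread("pics/side0.png")[175:325,200:340]
a=cv2.resize(a,None,fx=2.6*1,fy=2.6,interpolation=cv2.INTER_CUBIC)
b=cv2.resize(b,None,fx=2.5,fy=2.5,interpolation=cv2.INTER_CUBIC)
a=cv2.resize(cv2.imread("pics/scene0.png")[180:290,215:385],None,fx=4,fy=4,interpolation=cv2.INTER_CUBIC)
cv2.imwrite("pics/c1.png",a)
cv2.imwrite("pics/c2.png",cv2.resize(cv2.imread("pics/side0.png")[175:320,200:340],None,fx=4,fy=4,interpolation=cv2.INTER_CUBIC))
E
```

```text
(no output)
```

View pics/c1.png

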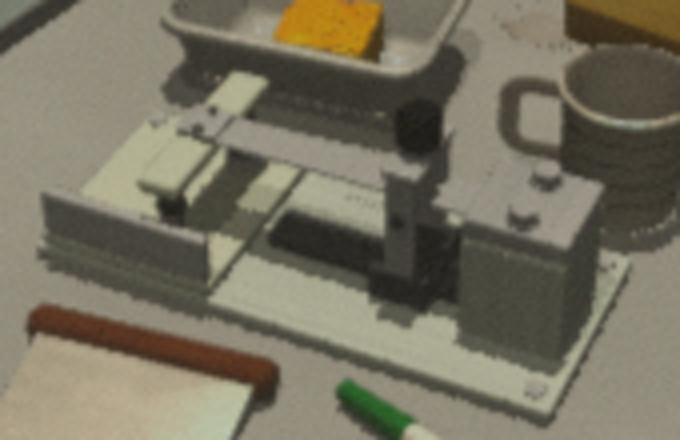

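View pics/c2.png

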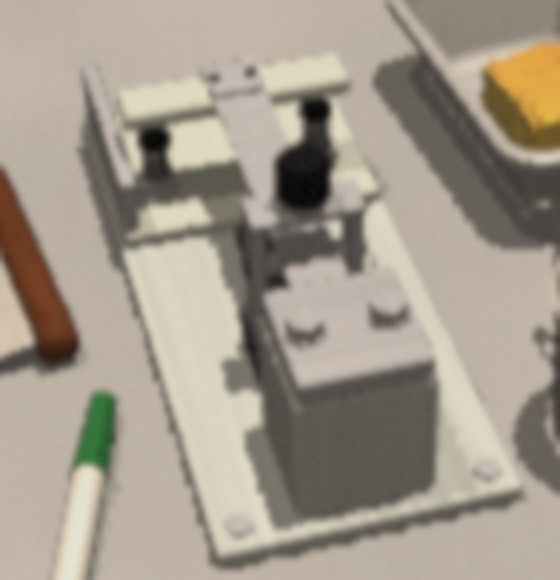

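In c1 (scene crop ×4, offset 215,180) the pad is at about (203,124), the knob top at (418,110), and the base corners at (548,415) and (630,262). In c2 (side crop ×4, offset 200,175) the pad is at about (233,76), the knob top at (303,155), and the base corners at (225,555) and (518,490).

```bash
cat >h.py <<'E'
import numpy as np,cv2
from plant import r
def ray(n,px,info=None):
    i=info or r.camera_info(n);V=np.array(i["view"]);R=V[:3,:3];c=-R.T@V[:3,3]
    d=R.T@np.array([(px[0]-i["cx"])/i["fx"],-(px[1]-i["cy"])/i["fy"],-1]);return c,d/np.linalg.norm(d)
def plane(n,px,z,info=None):
    c,d=ray(n,px,info);return c+d*(z-c[2])/d[2]
def tri(rays):
    A=sum(np.eye(3)-np.outer(d,d) for c,d in rays);b=sum((np.eye(3)-np.outer(d,d))@c for c,d in rays)
    p=np.linalg.solve(A,b);return p,max(np.linalg.norm((np.eye(3)-np.outer(d,d))@(p-c)) for c,d in rays)
def s(p):return(p[0]/4+215-.375,p[1]/4+180-.375)
def d(p):return(p[0]/4+200-.375,p[1]/4+175-.375)
E
python3 - <<'E'
from h import *
np.set_printoptions(precision=4,suppress=True)
for n,a,b,z in [("pad",(203,124),(233,76),.076),("knobtop",(418,110),(303,155),.121),("cornA",(548,415),(225,555),.01),("cornB",(630,262),(518,490),.01),("footL",(165,170),(160,105),.068)]:
    print(n,tri([ray("scene",s(a)),ray("side",d(b))]),plane("scene",s(a),z),plane("side",d(b),z))
i=r.camera_info("wrist");V=i["view"];print("wristcam",-V[:3,:3].T@V[:3,3])
E
```

```text
pad (array([0.521 , 0.2737, 0.0724]), np.float64(0.0015089973953543146)) [0.5158 0.2688 0.076 ] [0.5214 0.2712 0.076 ]
knobtop (array([0.543 , 0.1507, 0.1202]), np.float64(0.0006647882323123064)) [0.5413 0.1494 0.121 ] [0.5432 0.1507 0.121 ]
cornA (array([0.499, 0.042, 0.006]), np.float64(0.0011754437473877766)) [0.4945 0.0391 0.01  ] [0.4994 0.0401 0.01  ]
cornB (array([0.6212, 0.0619, 0.0079]), np.float64(0.00022404737404699382)) [0.6187 0.0607 0.01  ] [0.6208 0.0603 0.01  ]
footL (array([0.4863, 0.2719, 0.0619]), np.float64(0.00022392126728387887)) [0.4808 0.267  0.068 ] [0.4863 0.2633 0.068 ]
wristcam [0.2972 0.608  0.3838]
```

```bash
python3 - <<'E'
from h import *
np.set_printoptions(precision=3,suppress=True)
for n,p in [("towel",(215,165)),("spray",(168,180)),("redcap",(122,272)),("b2",(143,285)),("b3",(160,302)),("vat",(262,200)),("cup",(370,232))]: print(n,plane("scene",p,0)[:2])
for n,p in [("towel",(322,140)),("redcap",(135,200)),("b3",(120,222))]: print(n,plane("side",p,0)[:2])
E
```

```text
towel [0.677 0.579]
spray [0.549 0.629]
redcap [0.255 0.446]
b2 [0.256 0.381]
b3 [0.245 0.318]
vat [0.622 0.368]
cup [0.666 0.091]
towel [0.702 0.586]
redcap [0.265 0.385]
b3 [0.245 0.313]
```

>>> jog_arm(
  deltas=[
    [[1,0,0,3,0],[1,0,0,3,0],[1,2.5,-3.6,0,-0.085],[1,2.5,-3.6,0,-0.085],[1,2.5,-3.6,0,-0.085],[1,2.5,-3.6,0,-0.085]],
  ],
)

```text
time_s: 0.9
tcp_pos: [0.3344, 0.4878, 0.2779]
eef_rot: [180.0, -0.0, -39.9]
contact_force: [1.4, 0.1, 0.0]
gripper_width: 0.088
gripper_force: 0.0
```

>>> jog_arm(
  deltas=[
    [[-1,2.5,-3.6,0,-0.085],[-1,2.5,-3.6,0,-0.085],[-1,2.5,-3.6,-0.2,-0.085],[-1,2.5,-3.6,-0.2,-0.085],[-1,2.5,-3.6,-0.2,-0.085],[-1,2.5,-3.6,-0.2,-0.085],[-1,2.5,-3.6,-0.2,-0.085],[-1,2.0,-3.2,-0.2,-0.085]],
  ],
)

```text
time_s: 1.9
tcp_pos: [0.5295, 0.2037, 0.2658]
eef_rot: [180.0, -0.0, -78.9]
contact_force: [0.5, -0.0, -0.3]
gripper_width: 0.0135
gripper_force: 0.0
```

```bash
python3 - <<'E'
from h import *
import pickle
s=r.get_state();print(s["tcp_pos"],s["eef_rot"],s["gripper_width"]);i=r.camera_info("wrist");im=r.capture("wrist");cv2.imwrite("pics/w1.png",im);pickle.dump(i,open("w1.pkl","wb"))
E
```

```text
[0.52947292 0.20372623 0.26579945] [ 1.79981411e+02 -5.68326958e-03 -7.88942321e+01] 0.013480019810812984
```

View pics/w1.png

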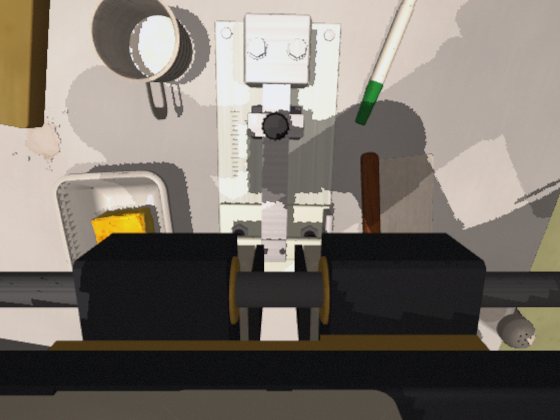

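The wrist view shows the knob at (276,125), the clamp at (278,50), the base's left edge at column ~217 and right edge at ~338, and the studs at (239,232) and (309,232). The fingers hide the tip, so I'll shift 7 cm along +jig x for the second view.

>>> jog_arm(
  deltas=[
    [[-1,-0.4,2.5,0,-0.01],[-1,-0.4,2.5,0,-0.01],[-1,-0.4,2.0,0,0],[-1,0,0,0,0]],
  ],
)

```text
time_s: 2.45
tcp_pos: [0.5164, 0.2764, 0.2657]
eef_rot: [180.0, -0.0, -79.7]
contact_force: [0.4, 0.5, 0.6]
gripper_width: 0.0006
gripper_force: 0.0
```

```bash
python3 - <<'E'
from h import *
import pickle
s=r.get_state();print(s["time_s"],s["tcp_pos"],s["eef_rot"],s["gripper_width"]);i=r.camera_info("wrist");im=r.capture("wrist");cv2.imwrite("pics/w2.png",im);pickle.dump(i,open("w2.pkl","wb"))
cv2.imwrite("pics/w2c.png",cv2.resize(im[60:260,180:380],None,fx=3,fy=3,interpolation=cv2.INTER_CUBIC))
E
```

```text
2.45 [0.51641368 0.27637876 0.26567489] [ 1.79968555e+02 -1.55579622e-02 -7.97452279e+01] 0.0006398532789222994
```

View pics/w2c.png

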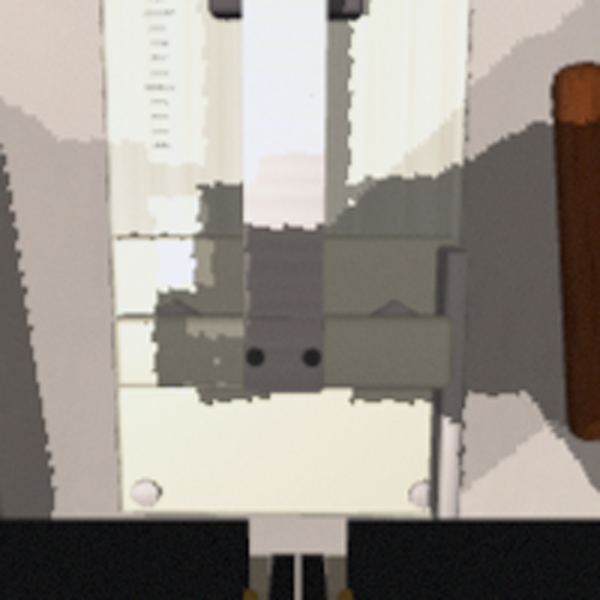

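In the w2 crop (×3, offset 180,60) the tip plate spans columns 243–324, with screws at (256,357) and (312,357). The foot spans rows 317–386. The leaf edges are vertical, so the tool is aligned with the jig. Next I'll refine and triangulate.

```bash
python3 - <<'E'
from h import *
import pickle
np.set_printoptions(precision=4,suppress=True)
ims=[cv2.imread(f"pics/w{k}.png") for k in(1,2)];I=[pickle.load(open(f"w{k}.pkl","rb")) for k in(1,2)]
def blobs(im,x0,x1,y0,y1,t,amin,amax):
    g=cv2.cvtColor(im,cv2.COLOR_BGR2GRAY)[y0:y1,x0:x1];n,l,st,c=cv2.connectedComponentsWithStats((g<t).astype(np.uint8))
    return [(c[k][0]+x0,c[k][1]+y0,st[k][2:]) for k in range(1,n) if amin<=st[k][4]<=amax]
k1=blobs(ims[0],250,300,100,150,45,100,2000);k2=blobs(ims[1],245,305,20,100,45,100,2000)
s1=blobs(ims[0],255,295,236,252,60,2,60);s2=blobs(ims[1],258,292,172,188,60,2,60)
print(k1,k2,s1,s2,sep="\n")
p=[("knob",k1[0],k2[0],.121)] if k1 and k2 else []
if len(s1)==2 and len(s2)==2:
    s1.sort(key=lambda b:b[0]);s2.sort(key=lambda b:b[0]);p+=[("s",s1[i],s2[i],.076) for i in(0,1)]
for n,a,b,z in p: print(n,tri([ray("w",a,I[0]),ray("w",b,I[1])]),plane("w",a,z,I[0])[:2],plane("w",b,z,I[1])[:2])
P=lambda q,z:plane("w",(180+q[0]/3-.33,60+q[1]/3-.33),z,I[1])
print("padC",P((283.5,354),.076),"foot near/far",P((284,317),.072),P((284,386),.072))
a,b=P((243,100),.0735),P((243,300),.0735);c,d=P((325.5,100),.0735),P((324,300),.0735)
for u,v in((a,b),(c,d)):print("leaf",u,v,np.degrees(np.arctan2(*(v-u)[1::-1])))
E
```

```text
[(np.float64(277.859872611465), np.float64(127.93630573248407), array([ 27,  27, 157], dtype=int32))]
[(np.float64(275.1666666666667), np.float64(37.15238095238095), array([ 29,  27, 210], dtype=int32))]
[(np.float64(259.54545454545456), np.float64(248.27272727272728), array([10,  7, 55], dtype=int32))]
[(np.float64(264.65384615384613), np.float64(178.65384615384616), array([ 6,  6, 26], dtype=int32)), (np.float64(283.51851851851853), np.float64(178.88888888888889), array([ 6,  6, 27], dtype=int32))]
knob (array([0.5408, 0.1516, 0.0932]), np.float64(0.0007223044540559596)) [0.5403 0.1502] [0.5405 0.1564]
padC [0.5214 0.2711 0.076 ] foot near/far [0.5233 0.26   0.072 ] [0.5194 0.2821 0.072 ]
leaf [0.547  0.197  0.0735] [0.537  0.2568 0.0735] 99.5337469455716
leaf [0.5225 0.1926 0.0735] [0.5118 0.2522 0.0735] 100.13527090959026
```

>>> jog_arm(
  deltas=[
    [[-1,0.5,-0.5,-3,0],[-1,0,0,-5,0],[-1,0,0,-5,0],[-1,0,0,-2.5,0],[-1,0,0,0,0],[-1,0,0,0,0]],
  ],
)

```text
time_s: 3.25
tcp_pos: [0.5227, 0.2705, 0.1125]
eef_rot: [-179.9, 0.0, -79.8]
contact_force: [0.1, -0.7, -0.2]
gripper_width: 0.0007
gripper_force: 0.0
```

```bash
cat >>h.py <<'E'
def st():
    s=r.get_state();print(round(s["time_s"],2),s["tcp_pos"].round(5),s["contact_force"].round(2),s["eef_rot"].round(2))
E
python3 - <<'E'
from h import *
st();a=r.capture("scene");b=r.capture("side");st()
A=cv2.resize(a[150:290,215:355],(400,400),interpolation=cv2.INTER_CUBIC);B=cv2.resize(b[145:285,190:330],(400,400),interpolation=cv2.INTER_CUBIC)
cv2.imwrite("pics/p1.png",np.hstack([A,B]))
E
```

```text
3.25 [0.5227  0.27046 0.11245] [ 0.07 -0.7  -0.16] [-1.799e+02  4.000e-02 -7.985e+01]
3.35 [0.52275 0.27074 0.11281] [ 0.83  0.01 -0.02] [-1.7986e+02  8.0000e-02 -7.9850e+01]
```

View pics/p1.png

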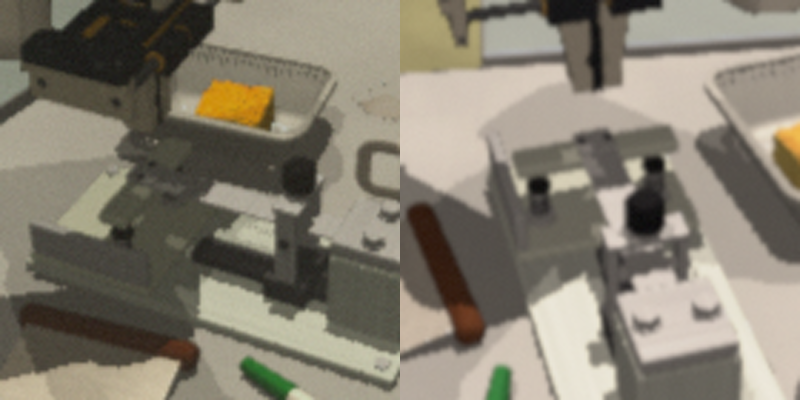

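The closed fingers hang directly over the tip plate, about 17 mm above it: (143,120) in the left half, (597,85) in the right half. Going down.

>>> jog_arm(
  deltas=[
    [[-1,-0.1,0,-0.8,0],[-1,0,0,-0.6,0],[-1,0,0,-0.2,0],[-1,0,0,0,0],[-1,0,0,0,0]],
  ],
)

```text
time_s: 3.98
tcp_pos: [0.521, 0.2703, 0.0951]
eef_rot: [-180.0, -0.0, -79.9]
contact_force: [0.2, 0.0, 0.4]
gripper_width: 0.0002
gripper_force: 0.0
```

>>> jog_arm(
  deltas=[
    [[-1,0,0,-0.2,0],[-1,0,0,-0.2,0],[-1,0,0,-0.2,0],[-1,0,0,0,0],[-1,0,0,0,0]],
  ],
)

```text
time_s: 4.6
tcp_pos: [0.5209, 0.2702, 0.0891]
eef_rot: [180.0, -0.0, -79.9]
contact_force: [-0.2, 0.5, 0.0]
gripper_width: 0.0002
gripper_force: 0.0
```

>>> jog_arm(
  deltas=[
    [[-1,0,0,-0.1,0],[-1,0,0,-0.1,0],[-1,0,0,0,0],[-1,0,0,0,0]],
  ],
)

```text
time_s: 5.1
tcp_pos: [0.5209, 0.2702, 0.0871]
eef_rot: [-180.0, 0.0, -79.9]
contact_force: [0.3, 0.3, -0.0]
gripper_width: 0.0001
gripper_force: 0.0
```

No force yet at 8 mm below the expected contact, so I'll look.

```bash
python3 - <<'E'
from h import *
for k in range(3): st();a=r.capture("scene")
b=r.capture("side")
A=cv2.resize(a[170:270,215:315],(400,400),interpolation=cv2.INTER_CUBIC);B=cv2.resize(b[155:255,210:310],(400,400),interpolation=cv2.INTER_CUBIC)
cv2.imwrite("pics/p2.png",np.hstack([A,B]))
E
```

```text
5.1 [0.52089 0.27019 0.08708] [ 0.32  0.32 -0.01] [-180.      0.    -79.86]
5.15 [0.52087 0.27016 0.08707] [0.16 0.17 0.05] [180.    -0.   -79.86]
5.2 [0.52089 0.27015 0.0871 ] [0.48 0.53 0.25] [-180.     -0.    -79.86]
```

View pics/p2.png

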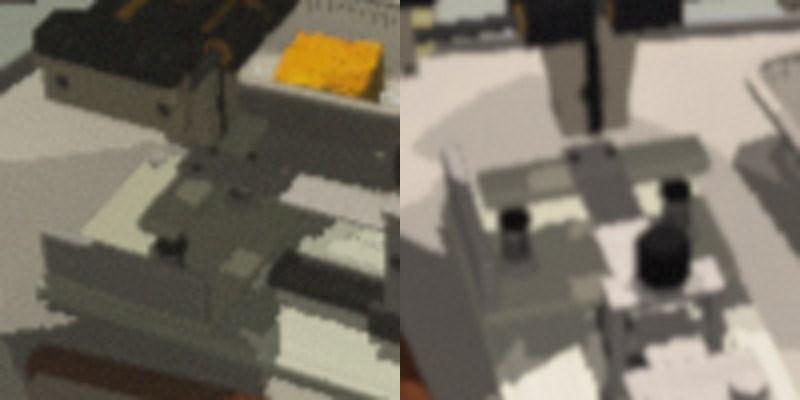

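```bash
python3 - <<'E'
from h import *
def proj(n,p):
    i=r.camera_info(n);q=np.array(i["view"])[:3]@np.r_[p,1];return np.array([i["cx"]+i["fx"]*q[0]/-q[2],i["cy"]-i["fy"]*q[1]/-q[2]])
for p in [(.5209,.2702,.0681),(.5209,.2702,.0871),(.5214,.2711,.076)]:
    print(p,(proj("scene",p)-[215,170])*4,(proj("side",p)-[210,155])*4)
a,b=(195,147),(590,133)
f=lambda a,b:tri([ray("scene",(215+a[0]/4,170+a[1]/4)),ray("side",(210+(b[0]-400)/4,155+b[1]/4))])
print("tips",f((195,147),(590,133)))
print("screws",f((197,163),(578,155)),f((250,155),(612,152)))
# earlier c1/c2 screws
print(tri([ray("scene",s((196,128))),ray("side",d((213,75)))]),tri([ray("scene",s((213,107))),ray("side",d((250,73)))]))
E
```

```text
(0.5209, 0.2702, 0.0681) [205.94120687 168.53197501] [191.33798209 169.34253235]
(0.5209, 0.2702, 0.0871) [204.48649119 140.2672562 ] [189.73436931 136.42326431]
(0.5214, 0.2711, 0.076) [204.6051409  155.82221295] [191.60607014 154.56587222]
tips (array([0.52089271, 0.27762783, 0.08164467]), np.float64(0.0018408470332606855))
screws (array([0.51490029, 0.27134601, 0.07560177]), np.float64(0.0004472547397475183)) (array([0.52833302, 0.24680707, 0.08856943]), np.float64(0.004781888587769958))
(array([0.51167688, 0.2706953 , 0.07637568]), np.float64(0.001149011441589816)) (array([0.52961244, 0.27260269, 0.07664121]), np.float64(0.0005493152255383152))
```

>>> jog_arm(
  deltas=[
    [[-1,0,0,-0.1,0],[-1,0,0,-0.1,0],[-1,0,0,-0.1,0],[-1,0,0,0,0]],
  ],
)

```text
time_s: 5.8
tcp_pos: [0.5208, 0.2701, 0.0839]
eef_rot: [180.0, -0.0, -79.9]
contact_force: [-0.6, -0.2, 0.6]
gripper_width: 0.0002
gripper_force: 0.0
```

>>> jog_arm(
  deltas=[
    [[-1,0,0,-0.1,0],[-1,0,0,-0.1,0],[-1,0,0,-0.1,0],[-1,0,0,0,0]],
  ],
)

```text
time_s: 6.3
tcp_pos: [0.5208, 0.2701, 0.0809]
eef_rot: [180.0, -0.0, -79.9]
contact_force: [-0.2, -0.3, 0.4]
gripper_width: -0.0
gripper_force: 0.0
```

>>> jog_arm(
  deltas=[
    [[-1,0,0,-0.1,0],[-1,0,0,-0.1,0],[-1,0,0,0,0]],
  ],
)

```text
time_s: 6.68
tcp_pos: [0.5208, 0.2701, 0.0789]
eef_rot: [180.0, -0.0, -79.9]
contact_force: [0.4, -0.8, -1.0]
gripper_width: 0.0003
gripper_force: 0.0
```

```bash
python3 - <<'E'
from h import *
np.set_printoptions(linewidth=220)
st();b=r.capture("side");cv2.imwrite("pics/side1.png",b);st()
p0=cv2.imread("pics/side0.png");p2=cv2.resize(cv2.imread("pics/p2.png")[:,400:],(100,100),interpolation=cv2.INTER_AREA)
f=lambda im,c0,c1,r0,r1:cv2.cvtColor(im,cv2.COLOR_BGR2GRAY)[r0:r1,c0:c1].mean(1).round().astype(int)
print("rows190..214 L"); print(f(p0,234,240,190,215));print(f(p2,24,30,35,60));print(f(b,234,240,190,215))
print("R 275-281 rows182..");print(f(p0,275,281,182,207));print(f(p2,65,71,27,52));print(f(b,275,281,182,207))
print("fingers col 250-264 rows 170..");print(f(p2,45,52,15,50));print(f(b,255,262,170,205))
E
```

```text
6.67 [0.52082 0.27013 0.07894] [ 0.43 -0.76 -1.03] [ 1.7999e+02 -1.0000e-02 -7.9860e+01]
6.72 [0.52085 0.27011 0.07902] [ 0.19 -0.2   0.62] [179.99  -0.   -79.86]
rows190..214 L
[182 182 182 182 182 186 198 210 215 216 216 215 208 185 145 107  82  61  45  39  39  47  71  92 101]
[175 175 175 175 174 165 142 114 100  98  99 100 104 108 108 103  89  67  48  40  40  44  55  68  72]
[175 176 175 176 175 166 142 114 100  99 100 100 104 109 109 102  89  67  47  39  39  43  54  67  73]
R 275-281 rows182..
[181 180 181 180 180 181 185 199 212 215 215 216 214 204 174 133 100  75  47  31  27  28  43  62  74]
[203 203 203 202 199 191 171 140 111  99  99  98 101 104 108 107 100  82  54  33  28  30  44  63  75]
[204 204 204 203 202 195 176 142 110  99  98  99 101 104 108 107 101  82  54  33  28  30  44  64  75]
fingers col 250-264 rows 170..
[ 61  59  59  59  59  55  49  44  42  45  50  55  57  57  59  60  63  76 103 125 120  98  84  82  83  86  87  89  89  86  86  86  87  89  93]
[62 60 59 59 59 60 59 58 56 54 48 43 44 48 54 59 60 61 61 62 61 61 68 77 83 86 88 90 89 86 85 86 87 87 91]
```

The foot hasn't moved, so the closed fingertips sit further back than nominal. I'll keep lowering in small steps until I feel force.

>>> jog_arm(
  deltas=[
    [[-1,0,0,-0.1,0],[-1,0,0,-0.1,0],[-1,0,0,-0.1,0],[-1,0,0,0,0]],
  ],
)

```text
time_s: 7.22
tcp_pos: [0.5208, 0.2701, 0.0759]
eef_rot: [180.0, -0.0, -79.9]
contact_force: [-1.2, -0.3, 0.7]
gripper_width: 0.0008
gripper_force: 0.0
```

>>> jog_arm(
  deltas=[
    [[-1,0,0,-0.1,0],[-1,0,0,-0.1,0],[-1,0,0,0,0]],
  ],
)

```text
time_s: 7.6
tcp_pos: [0.5208, 0.2701, 0.0739]
eef_rot: [180.0, -0.0, -79.9]
contact_force: [0.8, 0.3, -0.6]
gripper_width: 0.0006
gripper_force: 0.0
```

>>> jog_arm(
  deltas=[
    [[-1,0,0,-0.1,0],[-1,0,0,-0.1,0],[-1,0,0,0,0]],
  ],
)

```text
time_s: 7.98
tcp_pos: [0.5208, 0.2701, 0.0719]
eef_rot: [180.0, -0.0, -79.9]
contact_force: [0.1, -0.7, -0.0]
gripper_width: 0.0003
gripper_force: 0.0
```

```bash
python3 - <<'E'
from h import *
np.set_printoptions(linewidth=220)
st();b=r.capture("side");st();b=r.capture("side");st()
f=lambda im,c0,c1,r0,r1:cv2.cvtColor(im,cv2.COLOR_BGR2GRAY)[r0:r1,c0:c1].mean(1).round().astype(int)
print(f(b,234,240,190,215));print(f(b,255,262,170,205))
E
```

```text
7.97 [0.52081 0.27013 0.07193] [ 0.06 -0.72 -0.01] [ 1.7999e+02 -1.0000e-02 -7.9860e+01]
8.03 [0.52085 0.27014 0.07199] [-0.21  0.47  0.33] [179.99  -0.   -79.86]
8.07 [0.52089 0.27019 0.07206] [ 0.1   0.08 -0.66] [-180.     -0.    -79.86]
[176 176 176 176 175 167 143 113 100 100 101 103 105 109 109 104  90  67  48  39  40  44  55  68  73]
[51 52 55 58 61 59 59 58 59 60 60 60 57 50 44 43 46 53 58 61 62 63 63 62 62 70 81 88 89 87 86 86 87 87 91]
```

>>> jog_arm(
  deltas=[
    [[-1,0,0,-0.1,0],[-1,0,0,-0.1,0],[-1,0,0,-0.1,0],[-1,0,0,0,0]],
  ],
)

```text
time_s: 8.57
tcp_pos: [0.5209, 0.2703, 0.0691]
eef_rot: [-180.0, 0.0, -79.9]
contact_force: [0.4, 0.5, 0.1]
gripper_width: 0.0002
gripper_force: 0.4
```

```bash
cat >>h.py <<'E'
def chk(n=6):
    F=[];
    for k in range(n): b=r.capture("side");F.append(r.get_state()["contact_force"])
    t=r.get_state();g=cv2.cvtColor(b,cv2.COLOR_BGR2GRAY).astype(float)
    def edge(c0,c1,r0,r1,lev): # first row where profile drops below lev, sub-pixel
        q=g[r0:r1,c0:c1].mean(1)
        for k in range(1,len(q)):
            if q[k]<lev<=q[k-1]: return round(r0+k-1+(q[k-1]-lev)/(q[k-1]-q[k]),2)
    print(round(t["time_s"],2),t["tcp_pos"].round(5),"F",np.mean(F,0).round(2),"foot",edge(234,240,190,215,135),edge(275,281,182,207,155),"cap",edge(234,240,203,215,75),"fing",g[186:204,255:262].mean(1).round().astype(int))
E
python3 -c "from h import *;chk()"
```

```text
8.88 [0.52093 0.27023 0.06913] F [-0.16  0.16  0.67] foot 197.74 189.96 cap 208.1 fing [43 46 52 57 61 63 64 63 62 62 69 80 87 91 88 85 85 86]
```

>>> jog_arm(
  deltas=[
    [[-1,0,0,-0.1,0],[-1,0,0,-0.1,0],[-1,0,0,0,0]],
  ],
)

```text
time_s: 9.25
tcp_pos: [0.5209, 0.2702, 0.067]
eef_rot: [-180.0, 0.0, -79.9]
contact_force: [-0.7, 1.3, 1.5]
gripper_width: 0.0004
gripper_force: 0.8
```

```bash
python3 -c "from h import *;chk()"
```

```text
9.55 [0.5209  0.27018 0.06711] F [0.32 0.66 1.53] foot 198.92 191.02 cap 209.01 fing [46 42 46 51 59 63 63 64 62 61 62 71 81 88 89 87 84 85]
```

>>> jog_arm(
  deltas=[
    [[-1,0,0,-0.1,0],[-1,0,0,-0.1,0],[-1,0,0,0,0],[-1,0,0,0,0]],
  ],
)

```text
time_s: 10.05
tcp_pos: [0.5209, 0.2702, 0.0651]
eef_rot: [-180.0, 0.0, -79.9]
contact_force: [-0.2, 0.9, 2.5]
gripper_width: 0.0007
gripper_force: 1.2
```

```bash
python3 -c "from h import *;chk()"
```

```text
10.35 [0.52089 0.27017 0.0651 ] F [-0.05  0.88  2.79] foot 200.2 192.21 cap 210.02 fing [51 45 44 47 53 58 63 64 63 62 62 63 70 81 89 89 86 85]
```

>>> jog_arm(
  deltas=[
    [[-1,0,0,-0.1,0],[-1,0,0,0,0],[-1,0,0,0,0]],
  ],
)

```text
time_s: 10.72
tcp_pos: [0.5209, 0.2702, 0.0641]
eef_rot: [-180.0, -0.0, -79.9]
contact_force: [-0.2, 0.9, 3.0]
gripper_width: 0.0003
gripper_force: 1.5
```

>>> jog_arm(
  deltas=[
    [[-1,0,0,-0.1,0],[-1,0,0,0,0],[-1,0,0,0,0]],
  ],
)

```text
time_s: 11.1
tcp_pos: [0.5209, 0.2702, 0.0631]
eef_rot: [-180.0, 0.0, -79.9]
contact_force: [0.2, 0.2, 3.0]
gripper_width: -0.0001
gripper_force: 1.7
```

```bash
python3 -c "from h import *;chk()"
```

```text
11.4 [0.52088 0.2702  0.06309] F [-0.32  1.03  3.53] foot 201.55 193.38 cap 211.09 fing [58 51 45 45 48 53 58 62 63 62 62 61 64 73 82 88 90 86]
```

>>> jog_arm(
  deltas=[
    [[-1,0,0,-0.1,0],[-1,0,0,0,0],[-1,0,0,0,0]],
  ],
)

```text
time_s: 11.78
tcp_pos: [0.5209, 0.2702, 0.0621]
eef_rot: [-180.0, 0.0, -79.9]
contact_force: [1.0, 0.7, 3.3]
gripper_width: 0.0002
gripper_force: 1.9
```

```bash
python3 -c "from h import *;chk()"
```

```text
12.07 [0.52086 0.27016 0.06208] F [0.06 0.92 3.84] foot 202.15 193.89 cap 211.56 fing [59 55 49 45 45 51 58 62 63 63 61 61 62 68 78 87 89 87]
```

>>> jog_arm(
  deltas=[
    [[-1,0,0,-0.05,0],[-1,0,0,0,0],[-1,0,0,0,0]],
  ],
)

```text
time_s: 12.45
tcp_pos: [0.5209, 0.2702, 0.0616]
eef_rot: [180.0, -0.0, -79.9]
contact_force: [0.4, 2.4, 4.0]
gripper_width: 0.0003
gripper_force: 2.0
```

>>> jog_arm(
  deltas=[
    [[-1,0,0,-0.05,0],[-1,0,0,0,0],[-1,0,0,0,0]],
  ],
)

```text
time_s: 12.82
tcp_pos: [0.521, 0.2702, 0.0613]
eef_rot: [-180.0, 0.0, -79.9]
contact_force: [-0.7, 0.6, 6.2]
gripper_width: 0.0005
gripper_force: 3.0
```

```bash
python3 -c "from h import *;chk()"
```

```text
13.12 [0.52099 0.2702  0.06135] F [-0.78  0.62  6.07] foot 202.51 194.2 cap 211.94 fing [59 56 51 46 45 49 56 61 62 61 62 63 62 63 73 84 88 87]
```

The studs are felt at TCP z ≈ 0.0616, with about 4.1 N needed, so the rider should go roughly 27 mm towards the tip. Lifting off and moving to the knob.

>>> jog_arm(
  deltas=[
    [[-1,0,0,0.5,0],[-1,0,0,1.5,0],[-1,0,0,4,0],[-1,0,0,5,0],[0,0.7,-4,0,0],[0,0.7,-4,0,0],[0,0.8,-4,0,0],[0,0,0,0,0]],
  ],
)

```text
time_s: 14.12
tcp_pos: [0.5425, 0.1476, 0.1716]
eef_rot: [180.0, -0.0, -80.0]
contact_force: [0.1, 0.5, -0.4]
gripper_width: 0.0349
gripper_force: 0.0
```

>>> jog_arm(
  deltas=[
    [[0,0,0,-1.5,0],[0,0,0,-1.5,0],[0,0,0,-1.0,0],[0,0,0,0,0],[0,0,0,0,0]],
  ],
)

```text
time_s: 14.75
tcp_pos: [0.543, 0.1505, 0.1311]
eef_rot: [-180.0, -0.0, -79.8]
contact_force: [-0.4, 0.7, 0.1]
gripper_width: 0.044
gripper_force: 0.0
```

```bash
python3 - <<'E'
from h import *
st();a=r.capture("scene");b=r.capture("side");st()
A=cv2.resize(a[160:260,255:355],(400,400),interpolation=cv2.INTER_CUBIC);B=cv2.resize(b[145:245,230:330],(400,400),interpolation=cv2.INTER_CUBIC)
cv2.imwrite("pics/p3.png",np.hstack([A,B]))
E
```

```text
14.75 [0.54304 0.15051 0.13115] [-0.41  0.7   0.1 ] [-1.7999e+02 -1.0000e-02 -7.9830e+01]
14.85 [0.54319 0.15047 0.1315 ] [-0.48  0.54 -0.8 ] [-1.7996e+02  1.0000e-02 -7.9840e+01]
```

View pics/p3.png

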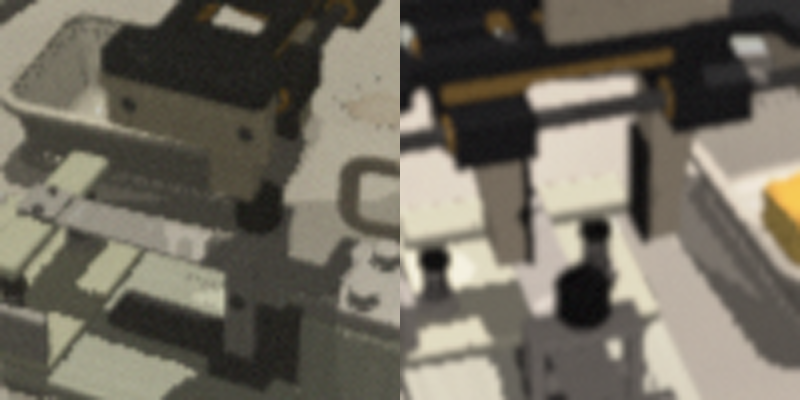

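The image shows the fingers straddling the knob: side tips at (515,262) and (660,240), knob at (583,298). The tips are still above the knob's top. They sit about 5 mm above the TCP rather than 19 mm below it, which matches the press. I'll lower in guarded steps.

>>> jog_arm(
  deltas=[
    [[0,0,0,-0.8,0],[0,0,0,-0.4,0],[0,0,0,-0.2,0],[0,0,0,0,0]],
  ],
)

```text
time_s: 15.35
tcp_pos: [0.5428, 0.1501, 0.1169]
eef_rot: [180.0, -0.0, -79.9]
contact_force: [0.3, 0.4, -0.7]
gripper_width: 0.0438
gripper_force: 0.0
```

>>> jog_arm(
  deltas=[
    [[0,0,0,-0.2,0],[0,0,0,-0.2,0],[0,0,0,0,0]],
  ],
)

```text
time_s: 15.72
tcp_pos: [0.5428, 0.1501, 0.1129]
eef_rot: [180.0, -0.0, -79.9]
contact_force: [0.3, -0.2, -0.2]
gripper_width: 0.0436
gripper_force: 0.0
```

>>> jog_arm(
  deltas=[
    [[0,0,0,-0.2,0],[0,0,0,-0.2,0],[0,0,0,0,0]],
  ],
)

```text
time_s: 16.1
tcp_pos: [0.5427, 0.1501, 0.1089]
eef_rot: [180.0, -0.0, -79.9]
contact_force: [-0.2, -0.0, 0.4]
gripper_width: 0.044
gripper_force: 0.0
```

>>> jog_arm(
  deltas=[
    [[0,0,0,-0.2,0],[0,0,0,-0.2,0],[0,0,0,0,0]],
  ],
)

```text
time_s: 16.48
tcp_pos: [0.5427, 0.1501, 0.1048]
eef_rot: [180.0, -0.0, -79.9]
contact_force: [-0.4, 0.3, 0.0]
gripper_width: 0.044
gripper_force: 0.0
```

>>> jog_arm(
  deltas=[
    [[0,0,0,-0.2,0],[0,0,0,-0.2,0],[0,0,0,0,0]],
  ],
)

```text
time_s: 16.85
tcp_pos: [0.5427, 0.1501, 0.1008]
eef_rot: [180.0, -0.0, -79.9]
contact_force: [-0.3, -0.1, -0.3]
gripper_width: 0.0437
gripper_force: 0.0
```

Now close with a moderate grip.

>>> jog_arm(
  deltas=[
    [[-0.4,0,0,0,0],[-1,0,0,0,0],[-1,0,0,0,0],[-1,0,0,0,0]],
  ],
  force=15,
)

```text
time_s: 17.35
tcp_pos: [0.5431, 0.1502, 0.1011]
eef_rot: [-180.0, 0.0, -79.9]
contact_force: [1.3, -0.8, -0.3]
gripper_width: 0.0206
gripper_force: 15.0
```

```bash
python3 -c "from h import *;chk(3)"
```

```text
17.5 [0.54309 0.15024 0.10113] F [ 1.12  0.03 -0.58] foot 194.25 186.62 cap 207.03 fing [ 43  30  30  31  30  31  29  27  24  23  25  24  23  24  26  38  72 105]
```

>>> jog_arm(
  deltas=[
    [[-1,-0.04,0.22,0,0],[-1,-0.08,0.45,0,0],[-1,-0.08,0.45,0,0],[-1,-0.08,0.45,0,0],[-1,-0.08,0.45,0,0],[-1,-0.08,0.45,0,0],[-1,-0.03,0.2,0,0],[-1,0,0,0,0]],
  ],
  force=25,
)

```text
time_s: 18.5
tcp_pos: [0.5384, 0.1766, 0.1011]
eef_rot: [-180.0, -0.0, -79.8]
contact_force: [2.7, -4.2, 0.0]
gripper_width: 0.0206
gripper_force: 25.0
```

```bash
python3 -c "from h import *;chk(3)"
```

```text
18.65 [0.53839 0.17658 0.10114] F [ 3.49 -3.26 -0.46] foot 204.45 None cap 206.8 fing [ 23  24  23  24  34  63  91 106 109 109 109 108 108 108 108 107 106 106]
```

>>> jog_arm(
  deltas=[
    [[0,0,0,0,0],[0,0,0,0,0],[0,0,0,0,0],[0,0,0,0.5,0],[0,0,0,2,0],[0,0,0,3.5,0],[-1,-0.5,2.4,0,0],[-1,-0.6,3.5,0,0]],
  ],
)

```text
time_s: 19.65
tcp_pos: [0.5273, 0.2362, 0.1622]
eef_rot: [-179.9, 0.1, -79.9]
contact_force: [-0.5, 0.3, -0.2]
gripper_width: 0.0295
gripper_force: 0.0
```

>>> jog_arm(
  deltas=[
    [[-1,-0.6,3.5,0,0],[-1,0,0,-3,0],[-1,0,0,-3,0],[-1,0,0,-1.5,0],[-1,0,0,0,0],[-1,0,0,0,0]],
  ],
)

```text
time_s: 20.4
tcp_pos: [0.5219, 0.2713, 0.0872]
eef_rot: [-179.9, 0.0, -79.9]
contact_force: [0.5, -0.8, -0.6]
gripper_width: 0.0004
gripper_force: 0.0
```

```bash
python3 -c "from h import *;chk(4)"
```

```text
20.6 [0.52161 0.27115 0.08703] F [ 0.42 -0.36 -0.49] foot 195.91 188.35 cap 206.47 fing [ 65  87 125 142 121  93  82  83  85  87  89  90  88  85  85  87  89  94]
```

>>> jog_arm(
  deltas=[
    [[-1,0,0,-0.8,0],[-1,0,0,-0.5,0],[-1,0,0,-0.3,0],[-1,0,0,-0.2,0],[-1,0,0,-0.2,0],[-1,0,0,-0.1,0],[-1,0,0,0,0],[-1,0,0,0,0]],
  ],
)

```text
time_s: 21.6
tcp_pos: [0.5214, 0.271, 0.0654]
eef_rot: [-180.0, 0.0, -79.8]
contact_force: [-0.4, 1.1, 4.4]
gripper_width: 0.0007
gripper_force: 2.3
```

```bash
python3 -c "from h import *;chk(6)"
```

```text
21.9 [0.52125 0.27093 0.06516] F [-0.3   0.96  4.33] foot 199.97 192.08 cap 209.81 fing [51 45 43 48 53 59 61 62 62 63 61 63 73 84 89 88 84 84]
```

>>> jog_arm(
  deltas=[
    [[-1,0,0,-0.1,0],[-1,0,0,-0.1,0],[-1,0,0,0,0],[-1,0,0,0,0]],
  ],
)

```text
time_s: 22.4
tcp_pos: [0.5214, 0.2711, 0.0633]
eef_rot: [-180.0, 0.0, -79.8]
contact_force: [-1.2, 0.3, 6.5]
gripper_width: 0.0006
gripper_force: 3.0
```

```bash
python3 -c "from h import *;chk(6)"
```

```text
22.7 [0.52139 0.27108 0.06328] F [-0.63  0.64  5.98] foot 201.47 193.25 cap 210.76 fing [56 50 47 46 50 56 60 62 62 62 62 62 65 75 85 89 88 84]
```

>>> jog_arm(
  deltas=[
    [[-1,0,0,-0.1,0],[-1,0,0,0,0],[-1,0,0,0,0]],
  ],
)

```text
time_s: 23.08
tcp_pos: [0.5215, 0.2712, 0.0624]
eef_rot: [-180.0, 0.0, -79.8]
contact_force: [-1.1, 1.7, 6.8]
gripper_width: 0.0001
gripper_force: 3.3
```

```bash
python3 -c "from h import *;chk(6)"
```

```text
23.38 [0.52148 0.27118 0.06241] F [-0.76  1.15  7.07] foot 201.91 193.7 cap 211.16 fing [60 53 47 44 47 53 60 61 62 62 62 60 63 72 82 88 88 85]
```

>>> jog_arm(
  deltas=[
    [[-1,0,0,-0.05,0],[-1,0,0,0,0],[-1,0,0,0,0]],
  ],
)

```text
time_s: 23.75
tcp_pos: [0.5215, 0.2712, 0.0619]
eef_rot: [-180.0, 0.0, -79.8]
contact_force: [-0.6, 1.0, 6.7]
gripper_width: 0.0003
gripper_force: 3.5
```

```bash
python3 -c "from h import *;chk(6)"
```

```text
24.05 [0.52151 0.27123 0.06196] F [-0.63  0.88  6.42] foot 202.13 194.01 cap 211.5 fing [59 53 47 44 45 51 59 62 62 62 61 61 63 70 80 88 88 85]
```

>>> jog_arm(
  deltas=[
    [[-1,0,0,-0.05,0],[-1,0,0,0,0],[-1,0,0,0,0]],
  ],
)

```text
time_s: 24.42
tcp_pos: [0.5215, 0.2713, 0.0616]
eef_rot: [-179.9, 0.0, -79.8]
contact_force: [-1.8, 1.8, 8.7]
gripper_width: 0.0002
gripper_force: 4.3
```

```bash
python3 -c "from h import *;chk(6)"
```

```text
24.73 [0.52152 0.27127 0.06163] F [-1.16  0.85  8.56] foot 202.35 194.07 cap 211.54 fing [58 53 47 44 47 53 58 62 62 62 61 61 63 69 78 86 89 86]
```

About 7.1 N at the studs, inside the band but low. I'll move the rider about 5 mm more towards the tip.

>>> jog_arm(
  deltas=[
    [[-1,0,0,0.4,0],[-1,0,0,1.6,0],[-1,0,0,4,0],[-1,0,0,4,0],[0,0.5,-3.0,0,0],[0,0.6,-3.2,0,0],[0,0.6,-3.2,0,0],[0,0,0,0,0]],
  ],
)

```text
time_s: 25.72
tcp_pos: [0.5379, 0.1748, 0.1613]
eef_rot: [180.0, -0.0, -80.0]
contact_force: [-0.4, -0.7, -0.2]
gripper_width: 0.0349
gripper_force: 0.0
```

>>> jog_arm(
  deltas=[
    [[0,0,0,-2.0,0],[0,0,0,-2.0,0],[0,0,0,0,0],[0,0,0,0,0]],
  ],
)

```text
time_s: 26.22
tcp_pos: [0.5385, 0.1773, 0.1218]
eef_rot: [-180.0, -0.0, -79.8]
contact_force: [-0.7, 0.9, 0.0]
gripper_width: 0.044
gripper_force: 0.0
```

>>> jog_arm(
  deltas=[
    [[0,0,0,-0.8,0],[0,0,0,-0.8,0],[0,0,0,-0.5,0],[0,0,0,0,0]],
  ],
)

```text
time_s: 26.72
tcp_pos: [0.5379, 0.1767, 0.0995]
eef_rot: [179.9, -0.0, -79.9]
contact_force: [-1.4, -0.1, 0.4]
gripper_width: 0.0436
gripper_force: 0.0
```

>>> jog_arm(
  deltas=[
    [[-0.4,0,0,0,0],[-1,0,0,0,0],[-1,0,0,0,0],[-1,0,0,0,0]],
  ],
  force=25,
)

```text
time_s: 27.22
tcp_pos: [0.5384, 0.177, 0.1003]
eef_rot: [-180.0, 0.0, -79.9]
contact_force: [0.8, -0.8, 0.6]
gripper_width: 0.0207
gripper_force: 25.0
```

>>> jog_arm(
  deltas=[
    [[-1,-0.03,0.2,0,0],[-1,-0.03,0.2,0,0],[-1,-0.02,0.1,0,0],[-1,0,0,0,0],[-1,0,0,0,0]],
  ],
)

```text
time_s: 27.85
tcp_pos: [0.5375, 0.1817, 0.1002]
eef_rot: [-180.0, -0.0, -79.9]
contact_force: [2.8, -4.2, 1.9]
gripper_width: 0.0209
gripper_force: 25.0
```

>>> jog_arm(
  deltas=[
    [[0,0,0,0,0],[0,0,0,0,0],[0,0,0,0,0],[0,0,0,0.5,0],[0,0,0,2,0],[0,0,0,3.5,0],[-1,-0.5,2.5,0,0],[-1,-0.5,3.2,0,0]],
  ],
)

```text
time_s: 28.85
tcp_pos: [0.5275, 0.2394, 0.1612]
eef_rot: [-179.9, 0.1, -79.9]
contact_force: [0.9, 0.1, -0.3]
gripper_width: 0.0294
gripper_force: 0.0
```

>>> jog_arm(
  deltas=[
    [[-1,-0.6,3.2,0,0],[-1,0,0,-3,0],[-1,0,0,-3,0],[-1,0,0,-1.4,0],[-1,0,0,0,0],[-1,0,0,0,0]],
  ],
)

```text
time_s: 29.6
tcp_pos: [0.5221, 0.2713, 0.0873]
eef_rot: [-179.9, 0.0, -79.9]
contact_force: [0.1, -0.2, -0.0]
gripper_width: 0.0007
gripper_force: 0.0
```

>>> jog_arm(
  deltas=[
    [[-1,0,0,-0.8,0],[-1,0,0,-0.5,0],[-1,0,0,-0.3,0],[-1,0,0,-0.2,0],[-1,0,0,-0.2,0],[-1,0,0,-0.1,0],[-1,0,0,0,0],[-1,0,0,0,0]],
  ],
)

```text
time_s: 30.6
tcp_pos: [0.5217, 0.2712, 0.0655]
eef_rot: [-180.0, 0.0, -79.8]
contact_force: [-0.8, 0.1, 5.3]
gripper_width: 0.0004
gripper_force: 2.6
```

```bash
python3 -c "from h import *;chk(6)"
```

```text
30.9 [0.52164 0.27113 0.06547] F [-0.87  0.61  5.18] foot 199.38 191.42 cap 209.28 fing [49 45 46 50 57 61 62 61 61 62 61 66 76 86 89 86 84 84]
```

>>> jog_arm(
  deltas=[
    [[-1,0,0,-0.1,0],[-1,0,0,-0.1,0],[-1,0,0,-0.1,0],[-1,0,0,0,0],[-1,0,0,0,0]],
  ],
)

```text
time_s: 31.52
tcp_pos: [0.5218, 0.2714, 0.0628]
eef_rot: [-179.9, 0.0, -79.8]
contact_force: [-1.3, 0.9, 7.1]
gripper_width: 0.0005
gripper_force: 3.7
```

```bash
python3 -c "from h import *;chk(6)"
```

```text
31.82 [0.52187 0.27142 0.06285] F [-1.46  1.    7.38] foot 201.29 193.28 cap 210.51 fing [57 51 45 45 51 57 60 62 62 63 63 63 67 77 86 89 86 84]
```

>>> jog_arm(
  deltas=[
    [[-1,0,0,-0.05,0],[-1,0,0,0,0],[-1,0,0,0,0]],
  ],
)

```text
time_s: 32.2
tcp_pos: [0.5219, 0.2714, 0.0624]
eef_rot: [-179.9, 0.0, -79.8]
contact_force: [-1.6, 0.4, 6.3]
gripper_width: 0.0003
gripper_force: 3.9
```

```bash
python3 -c "from h import *;chk(6)"
```

```text
32.5 [0.52189 0.27146 0.06241] F [-1.53  0.59  7.33] foot 201.54 193.37 cap 210.73 fing [58 51 46 46 50 57 60 63 63 64 62 62 66 76 85 89 87 85]
```

>>> jog_arm(
  deltas=[
    [[-1,0,0,-0.05,0],[-1,0,0,0,0],[-1,0,0,0,0]],
  ],
)

```text
time_s: 32.88
tcp_pos: [0.5219, 0.2715, 0.062]
eef_rot: [-179.9, 0.0, -79.8]
contact_force: [-1.5, -0.0, 8.2]
gripper_width: 0.0001
gripper_force: 4.0
```

```bash
python3 -c "from h import *;chk(6)"
```

```text
33.17 [0.52195 0.2715  0.06199] F [-1.62  1.01  8.35] foot 201.76 193.55 cap 210.89 fing [57 51 46 46 49 55 60 62 63 63 63 62 63 72 82 88 88 84]
```

>>> jog_arm(
  deltas=[
    [[-1,0,0,-0.05,0],[-1,0,0,0,0],[-1,0,0,0,0]],
  ],
)

```text
time_s: 33.55
tcp_pos: [0.522, 0.2715, 0.0617]
eef_rot: [-179.9, 0.1, -79.8]
contact_force: [-2.7, 0.2, 9.8]
gripper_width: 0.0004
gripper_force: 4.8
```

```bash
python3 -c "from h import *;chk(6)"
```

```text
33.85 [0.52199 0.27151 0.06168] F [-1.83  0.63  9.58] foot 201.89 193.71 cap 211.05 fing [58 54 48 46 49 55 60 62 63 63 64 63 65 72 81 88 88 84]
```

>>> jog_arm(
  deltas=[
    [[-1,0,0,-0.03,0],[-1,0,0,0,0],[-1,0,0,0,0]],
  ],
)

```text
time_s: 34.22
tcp_pos: [0.522, 0.2715, 0.0616]
eef_rot: [-179.9, 0.1, -79.8]
contact_force: [-2.5, 0.1, 10.6]
gripper_width: 0.0001
gripper_force: 5.6
```

```bash
python3 -c "from h import *;chk(6)"
```

```text
34.52 [0.52204 0.2715  0.06158] F [-2.89  0.52 11.23] foot 201.93 193.75 cap 211.05 fing [59 53 47 46 49 55 59 61 63 63 63 64 64 70 80 88 88 84]
```

The kick onto the studs comes at about 8.1 N. I'll hold steady, ease slightly, hold again, then let the finger spring up.

>>> jog_arm(
  deltas=[
    [[-1,0,0,0,0],[-1,0,0,0,0],[-1,0,0,0,0],[-1,0,0,0,0],[-1,0,0,0,0],[-1,0,0,0,0],[-1,0,0,0,0]],
  ],
)

```text
time_s: 35.4
tcp_pos: [0.522, 0.2715, 0.0616]
eef_rot: [-179.9, 0.1, -79.8]
contact_force: [-2.8, 1.4, 11.1]
gripper_width: 0.0003
gripper_force: 5.6
```

>>> jog_arm(
  deltas=[
    [[-1,0,0,0.03,0],[-1,0,0,0,0],[-1,0,0,0,0],[-1,0,0,0,0],[-1,0,0,0,0],[-1,0,0,0,0],[-1,0,0,0,0],[-1,0,0,0,0]],
  ],
)

```text
time_s: 36.4
tcp_pos: [0.522, 0.2716, 0.0617]
eef_rot: [-179.9, 0.1, -79.8]
contact_force: [-2.6, 0.1, 9.8]
gripper_width: 0.0005
gripper_force: 4.8
```

>>> jog_arm(
  deltas=[
    [[-1,0,0,0.3,0],[-1,0,0,0.5,0],[-1,0,0,1.5,0],[-1,0,0,4,0],[-1,0,0,5,0],[-1,0,0,0,0],[-1,0,0,0,0],[-1,0,0,0,0]],
  ],
)

```text
time_s: 37.4
tcp_pos: [0.5208, 0.2703, 0.1725]
eef_rot: [179.9, -0.1, -79.9]
contact_force: [0.6, -0.2, -0.4]
gripper_width: 0.0006
gripper_force: 0.0
```

```bash
python3 - <<'E'
from h import *
chk(3)
a=cv2.cvtColor(cv2.imread("pics/scene0.png"),cv2.COLOR_BGR2GRAY).astype(float);b=r.capture("scene");g=cv2.cvtColor(b,cv2.COLOR_BGR2GRAY).astype(float)
for n,(x0,x1,y0,y1) in dict(scraper=(210,290,255,305),pen=(295,360,272,318),cup=(355,395,190,240),vat=(290,335,165,200)).items(): print(n,cv2.phaseCorrelate(a[y0:y1,x0:x1].copy(),g[y0:y1,x0:x1].copy()))
E
```

```text
37.55 [0.52103 0.27053 0.17263] F [-0.18 -0.2  -0.44] foot 195.74 187.66 cap 206.38 fing [173 173 169 153 121  91  81  83  92 105 111 109 106 108 112 114 112 111]
scraper ((0.15380258095692056, -0.3595235838545321), 0.5396754224930695)
pen ((0.006588981503348634, -0.03546497604880372), 0.9295833745756303)
cup ((0.005522339262320486, -0.02776936355718007), 1.0168023693715074)
vat ((0.5137392072703939, 0.009545819542029932), 0.9452344176206319)
```

```bash
python3 -c "
from plant import r
print(r.close_job())"
```

```text
the job is handed in; nothing more can be done
None
```

I slid the rider about 32 mm towards the tip; bringing the foot to the studs now takes about 8.1 N (4.1 N at first), the final check press was held for over half a second (peak about 11 N), the finger sprang back up, nothing around the jig moved, and the job is handed in.

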